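Set the detergent dose wheel for a heavy wash

ROBOT

A 7-joint arm with a two-finger parallel gripper is mounted at the origin on the work surface. World frame = base frame: x ahead of the robot, y to its left, z up, the work surface at z = 0. Lengths are in m, angles in rad, forces in N, time in s.
With the tool pointing down it reaches from about 0.4 to 0.85 m from the base axis. Payload 10.4 kg.
Tool frame: the origin (TCP) lies at the very end of the fingers, on their centre line; the grasp point (between the pads) lies 19 mm behind it; z points along the fingers, y is the line along which they close (so a half turn about z gives the same grasp; the last joint's range is limited). The gripper opens to 87 mm and grips with 3 to 60 N. Pads are 19 mm wide; open, the fingers measure 117 mm over their backs; the gripper's body (75 mm by 190 mm) begins 51 mm behind the grasp point.
Start: joints at [-1.296, 0.332, -0.065, 1.46, 0.022, 1.35, -0.088], TCP at [0.183, 0.598, 0.185] pointing down, gripper open.
Joint ranges: [-2.6, 2.6], [-0.5, 2.12], [-1.47, 1.34], [0.16, 2.42], [-1.27, 4.41], [0.06, 2.06], [-2.6, 2.6]. Speed limits (rad/s): [2.22, 2.22, 2.79, 2.79, 3.14, 3.14, 3.14].

INTERFACE

Orientations are given as a unit quaternion [x, y, z, w].
In Python, from bench import * gives the robot as it stands.
- The arm moves only by the tool step_arm, never from a script. Its arguments are lists of equal length, an entry for each row: "delta_pos": the shift along the world's x, y, z in units of 25 mm (1.0 is 25 mm), a list of three; "turn": the turn about the world's z in units of 0.12 rad (1.0 is 0.12 rad). In form: {"delta_pos": [[tx, ty, tz], ...], "turn": [turn, ...]}. A call has 1 to 12 rows; each row shifts and turns the commanded pose from where the row before left it; what a row does not reach is not made up. A row lasts 1/10 s, in which the tool goes at most 50 mm and 8.59 degrees, less where a joint would pass 70% of its speed; a pose out of reach is approached as far as the arm can. A call with a number of a shift or a turn outside -1 to 1 is refused whole. A call with a gripper value outside its range is refused whole. "grip" is the closure, from 0 (fully open) to 1 (shut), set as the call begins (left out, the last holds). The fingers move at their own pace and stop on an object; "newtons" is the grip in N (left out, the last holds). Time passes only in rows, so rows that do not move let the fingers close. It gives the time, the measured TCP pose, the force, the opening and the grip force at its end, in the units of the state.
- read_state(): the state, without advancing time (a new reading comes with each control period).
- camera(name): name is "side" or "top"; returns a dict with "image" (400x640x3 uint8, red, green, blue), "z_map" (400x640 float32, m along the optical axis (not along the pixel's ray), 0 where there is no reading), "mtx" (3x3 intrinsics, pixels), "view" (4x4, takes a point from world to camera coordinates). Camera axes: x right, y up, looking along -z (the intrinsics and any distortion apply to the point x, -y, -z); pixel columns grow to the right and rows downward; lengths in m; the calibration is good to about 2 mm. A picture is of the moment at which its call begins.
- close_job(): hands the job in; it is judged then, once.
The state is a dict: "time": time; "joint_positions": joint angles; "joint_vel": joint speeds; "joint_torque": joint torques, N m; "ee_pos": TCP position; "eef_rot": TCP orientation; "ft_force": force on the tool from outside, world axes, zero at the start; "torque": the same for the moment, N m; "width": finger opening in m; "grip_force": force on a finger pad.
Only numpy, scipy, OpenCV 4.12 (cv2) and the standard library are available. Lean on these libraries where they do the work, as an engineer would, in place of code of your own. Each camera call takes 0.05 s, during which the arm holds its last target. There are 200 camera calls.

TASK

A heavy load is next: on the detergent doser, the one with the wide thumbwheel, roll the wheel up, away from its front, until its white line stands at the long mark, the fifth of the seven marks. Leave the narrow wheel of the softener doser at its setting.

Things in the scene. Friction and masses are not known exactly. Their poses are not given: they have to be found in the camera images.
- wide_doser: Detergent doser: fixed white box 120 (x) x 100 (y) x 70 mm high, grey tank behind it at x 60-130 mm, 108 mm high. Origin: under the wheel, on the table; x points from its front to the tank, z up. Beside the wheel 2 white cheeks, tops 8 mm below the wheel's, carry 7 black marks 20 deg apart, 60 deg before the top (1st, front side) to 60 past; the 5th, 20 deg past the top, is longest.
- wide_wheel_top (a point): Top of the doser's black knurled wheel (64 mm diameter, 34 wide, axle along y 62 mm above the table), mid-width, 94 mm up; fixed to the doser, same axes. The wheel is sprung: a tip pushing down on it sinks it up to 6 mm (yields from 2 N, then 0.7 N/mm). Pressed 3-4 mm and moved along x, the tip rolls it by friction: 32 mm per rad, 11 mm per click, strokes of up to 25 mm centred on the top.
- wide_wheel (a joint): Turn of the wide wheel, rad; grows as its top rolls along +x of the doser. It clicks every 20 deg (0.349 rad, 0.02 N m to pass) and rests on clicks. 0: the 7 mm white line across its rim is at the 1st mark; 1.396: at the 5th, long mark; 2.094: at the 7th (end stops -0.1 and 2.19). Starts between the 1st and 3rd marks.
- narrow_wheel_line (a point): Middle of the white line on the rim of the narrow wheel (64 mm diameter, 12 wide) of the softener doser, otherwise the same fixed unit, left or right of the detergent doser. The point turns with that wheel, 11 mm per click; it must stay where it is.
Things that resemble listed ones, but are neither listed nor needed, are in the scene too. Leave any pink look-alike of the wide_doser alone.

How it is judged:
At the end, for the whole second after the job is handed in: The wide wheel is at rest with its white line at the fifth, long mark (joint 80 degrees, within 10 degrees), and the white line of the narrow wheel is within 8 mm of where it started (value of joint wide_wheel between 1.222 and 1.571 rad and velocity of joint wide_wheel between -0.1 and 0.1 rad/s and distance of narrow_wheel_line from where it was at the start of the episode below 0.008 m); the robot touches nothing.
It fails at once if the narrow wheel is turned by a click or more (its white line moves more than 10 mm) (distance of narrow_wheel_line from where it was at the start of the episode above 0.01 m).
It also fails if it takes over 35 s, if anything falls off the work surface, if the arm or the gripper's body presses on something with over 40 N, if the wrist force passes 120 N, or if a joint passes its speed limit or range.

## Working session

There is one attempt and no reset: what is moved stays moved. The work goes in short steps, Python scripts to look and compute and a tool call to move; the robot and the scene stay as the last step left them, time stands still between calls to the robot, and variables do not carry over. Pictures are saved under pics/ and viewed, at most 10 in all, crops included, and the job is handed in when it is done.

Besides the shell and the picture viewer there is one more tool, called after ">>>" as name(argument=value, ...), one argument or row to a line, values as JSON. step_arm: Moves the arm, as the interface text tells. Shifts and turns lie within -1 to 1; 1 stands for 25 mm of shift or 0.12 rad of turn. Its arguments: {"type":"object","properties":{"delta_pos":{"type":"array"},"turn":{"type":"array"},"grip":{"type":"number"},"newtons":{"type":"number"}},"required":["delta_pos","turn"]}

```bash
mkdir -p pics
python3 - <<'E'
from bench import *
import cv2,numpy as np,pickle
d={}
for n in("top","side"):
    c=camera(n);d[n]=c;cv2.imwrite(f"pics/{n}0.png",c["image"][:,:,::-1])
    V=np.linalg.inv(c["view"]);print(n,V[:3,3].round(3),V[:3,:3].round(2).tolist(),c["mtx"].tolist())
pickle.dump(d,open("d0.pkl","wb"))
s=read_state();print(s["time"],s["ee_pos"],s["eef_rot"],s["ft_force"])
E
```

```text
top [ 0.214 -0.024  1.02 ] [[-0.05, 0.98, -0.22], [-1.0, -0.05, 0.0], [-0.01, 0.22, 0.98]] [[389.56616445946736, 0.0, 313.64488014877344], [0.0, 389.56616445946736, 199.0536398093051], [0.0, 0.0, 1.0]]
side [0.262 0.544 0.663] [[-0.97, 0.18, -0.18], [-0.25, -0.68, 0.69], [0.0, 0.71, 0.71]] [[386.87088555467363, 0.0, 319.8618361467901], [0.0, 386.87088555467363, 196.32006929158092], [0.0, 0.0, 1.0]]
0.1 [0.1832801  0.59710704 0.1843328 ] [ 1.48325528e-01  9.88938380e-01 -6.44346875e-04 -4.86790603e-05] [-0.75387446 -0.63795699 -0.87366322]
```

View pics/top0.png

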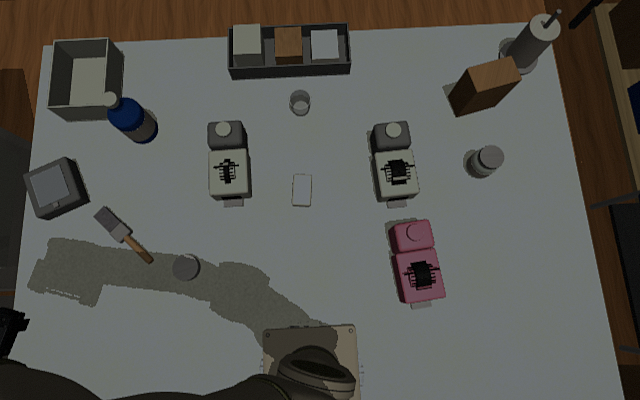

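View pics/side0.png

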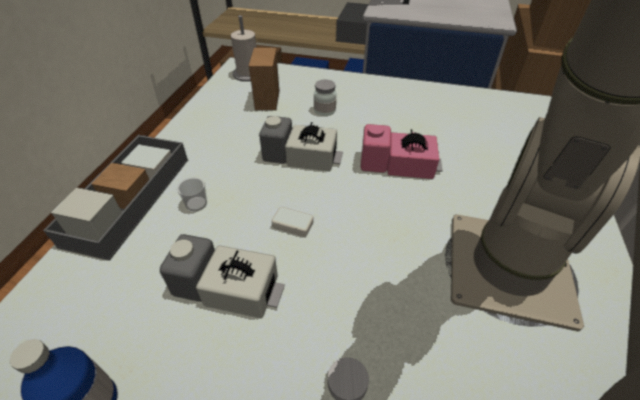

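The top view shows three candidates: a white doser at (228,172) with a narrow wheel, a white doser at (397,172) with a wide wheel, and a pink look-alike at (420,275). I take the one at (397,172), and check it in a crop while measuring.

```bash
cat > h.py <<'E'
import cv2,numpy as np
def cloud(c):
    z=c["z_map"];K=c["mtx"];v,u=np.mgrid[:400,:640]
    p=np.stack([(u-K[0,2])/K[0,0]*z,-(v-K[1,2])/K[1,1]*z,-z,np.ones_like(z)],-1)
    return (p@np.linalg.inv(c["view"]).T)[...,:3]
def proj(c,P):
    q=np.c_[np.atleast_2d(P),np.ones(len(np.atleast_2d(P)))]@c["view"].T
    q=q[:,:3]*[1,-1,-1];q=q@c["mtx"].T;return q[:,:2]/q[:,2:]
def ray(c,uv,h):
    V=np.linalg.inv(c["view"]);K=c["mtx"]
    d=V[:3,:3]@[(uv[0]-K[0,2])/K[0,0],-(uv[1]-K[1,2])/K[1,1],-1];o=V[:3,3]
    return o+d*(h-o[2])/d[2]
E
python3 - <<'E'
from h import *
import pickle
d=pickle.load(open("d0.pkl","rb"))
ims=[]
for n,bb in(("top",(360,110,440,215)),("side",(250,105,350,175))):
    c=d[n];P=cloud(c);x0,y0,x1,y1=bb
    im=c["image"];ims.append(cv2.resize(im[y0:y1,x0:x1],(400,500 if n=="top" else 280),interpolation=cv2.INTER_CUBIC))
    sub=P[y0:y1,x0:x1];I=im[y0:y1,x0:x1].astype(int);z=sub[...,2]
    top=(abs(z-.07)<.006)&(I.min(-1)>100)
    hull=sub[top][:,:2].astype(np.float32)
    print(n,"box top",len(hull),np.median(z[top]),cv2.minAreaRect(hull),hull.min(0),hull.max(0))
    t2=(abs(z-.108)<.006);h2=sub[t2][:,:2].astype(np.float32);print(" tank",cv2.minAreaRect(h2))
    wh=(z>.074)&(I.max(-1)<60);w=sub[wh];print(" dark",len(w),w.mean(0),cv2.minAreaRect(w[:,:2].astype(np.float32)))
    hi=(z>.088)&(z<.1)&(I.max(-1)<90);w=sub[hi];print(" top",len(w),w.mean(0),w[:,2].max() if len(w) else 0,cv2.minAreaRect(w[:,:2].astype(np.float32)))
o=np.zeros((500,800,3),np.uint8);o[:,:400]=ims[0];o[:280,400:]=ims[1]
cv2.imwrite("pics/crop1.png",o[:,:,::-1])
E
```

```text
top box top 847 0.06902767037535917 ((0.484365314245224, -0.24247901141643524), (0.11317167431116104, 0.09084601700305939), 4.097889423370361) [ 0.42580962 -0.2899299 ] [ 0.54217863 -0.19342564]
 tank ((0.5826165676116943, -0.23423203825950623), (0.03818497061729431, 0.03839242458343506), 53.26285171508789)
 dark 769 [ 0.52137121 -0.23231666  0.09400725] ((0.4021134078502655, -0.1740487813949585), (0.12827986478805542, 0.46424031257629395), 66.93872833251953)
 top 824 [ 0.5505931  -0.2352999   0.09282222] 0.09905568097802486 ((0.5356524586677551, -0.236617773771286), (0.15135636925697327, 0.0877108946442604), 2.1845834255218506)
side box top 694 0.06911984661074111 ((0.5188181400299072, -0.23805668950080872), (0.18587253987789154, 0.10167734324932098), 2.1529476642608643) [ 0.42439356 -0.2914681 ] [ 0.6099968  -0.18708263]
 tank ((0.5861037969589233, -0.23347684741020203), (0.037527162581682205, 0.039308954030275345), 89.90045928955078)
 dark 336 [ 0.51600886 -0.20967961  0.09167759] ((0.43921786546707153, 0.15145337581634521), (0.15620097517967224, 0.8465130925178528), 13.799936294555664)
 top 236 [ 0.52407164 -0.22448828  0.09180819] 0.09961766170054909 ((0.5422697067260742, -0.23271898925304413), (0.14846381545066833, 0.07021958380937576), 22.288896560668945)
```

View pics/crop1.png

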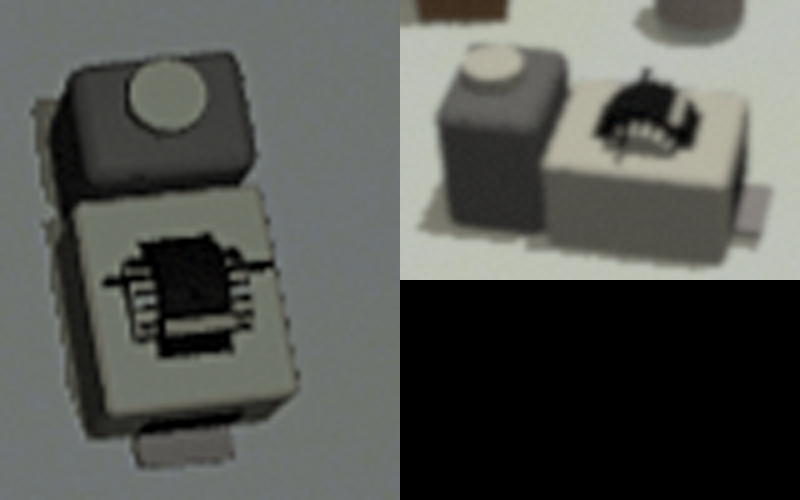

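The crop confirms it: a wide wheel between two cheeks on the white body, long (5th) mark towards the tank, and its white line at about top pixel (400,178). Next I work out which mark the line is at.

```bash
cat >> h.py <<'E'
O=np.array([.484,-.2425,0]);yaw=np.radians(4.5);X=np.array([np.cos(yaw),np.sin(yaw),0]);Y=np.array([-X[1],X[0],0])
def linept(q,y=0):
    a=q-np.pi/3
    return O+X*.032*np.sin(a)+Y*y+[0,0,.062+.032*np.cos(a)]
def angle(c):
    # brightness of rim strip for each angle; white line = peak
    qs=np.radians(np.arange(-10,135,2));im=c["image"].astype(float).mean(-1).astype(np.float32);r=[]
    for q in qs:
        uv=proj(c,[linept(q,y) for y in np.linspace(-.01,.01,9)]).astype(np.float32)
        r.append(np.median(cv2.remap(im,uv[:,0],uv[:,1],cv2.INTER_LINEAR)))
    return np.degrees(qs),np.array(r)
E
python3 - <<'E'
from h import *
import pickle
d=pickle.load(open("d0.pkl","rb"))
for n in d:
    q,r=angle(d[n]);print(n,[f"{a:.0f}:{b:.0f}" for a,b in zip(q,r)])
c=d["top"];P=cloud(c);print(proj(c,[O+[0,0,.094]]),P[165:180:2,398].round(3).tolist())
E
```

```text
top ['-10:3', '-8:1', '-6:1', '-4:2', '-2:3', '0:3', '2:3', '4:2', '6:2', '8:9', '10:22', '12:39', '14:62', '16:81', '18:95', '20:101', '22:104', '24:92', '26:78', '28:54', '30:30', '32:14', '34:5', '36:8', '38:12', '40:14', '42:13', '44:12', '46:12', '48:14', '50:15', '52:15', '54:14', '56:12', '58:12', '60:11', '62:11', '64:11', '66:11', '68:10', '70:9', '72:9', '74:9', '76:8', '78:9', '80:8', '82:8', '84:8', '86:8', '88:8', '90:9', '92:9', '94:8', '96:7', '98:7', '100:7', '102:6', '104:6', '106:6', '108:5', '110:4', '112:3', '114:3', '116:2', '118:1', '120:1', '122:3', '124:6', '126:8', '128:9', '130:10', '132:10', '134:10']
side ['-10:85', '-8:72', '-6:58', '-4:47', '-2:36', '0:28', '2:24', '4:24', '6:26', '8:31', '10:41', '12:54', '14:71', '16:90', '18:107', '20:123', '22:134', '24:138', '26:135', '28:126', '30:110', '32:90', '34:68', '36:50', '38:34', '40:26', '42:22', '44:21', '46:21', '48:20', '50:21', '52:21', '54:20', '56:20', '58:21', '60:21', '62:21', '64:21', '66:21', '68:22', '70:22', '72:22', '74:21', '76:21', '78:22', '80:21', '82:20', '84:20', '86:21', '88:21', '90:21', '92:21', '94:21', '96:21', '98:22', '100:21', '102:22', '104:25', '106:28', '108:28', '110:30', '112:32', '114:32', '116:31', '118:32', '120:33', '122:33', '124:34', '126:34', '128:35', '130:35', '132:35', '134:32']
[[398.83398355 169.1148885 ]] [[0.497, -0.243, 0.087], [0.49, -0.242, 0.092], [0.485, -0.241, 0.092], [0.48, -0.241, 0.091], [0.474, -0.24, 0.093], [0.47, -0.24, 0.092], [0.465, -0.24, 0.089], [0.462, -0.241, 0.082]]
```

The line is at 20°, the 2nd mark, in both views, so the wheel needs three clicks (33.5 mm of roll). Plan: close the fingers, fly over, then two strokes of about 22 and 11 mm.

>>> step_arm(
  delta_pos=[
    [0.9,-1,0.2],
    [0.9,-1,0.2],
    [0.9,-1,0.2],
    [0.9,-1,0],
    [0.9,-1,0],
    [0.9,-1,0],
    [0.9,-1,0],
    [0.9,-1,0],
    [0.9,-1,0],
    [0.9,-1,0],
  ],
  turn=[-1,-1,-1,-1,-1,-1,-1,-1,-1,-1],
  grip=1,
  newtons=10,
)

```text
time: 1.1
ee_pos: [0.409, 0.3462, 0.1998]
eef_rot: [0.683, 0.731, -0.0, -0.0]
ft_force: [0.9, 0.9, 0.9]
width: 0.015
grip_force: 0.0
```

>>> step_arm(
  delta_pos=[
    [0.1,-1,0],
    [0.1,-1,0],
    [0.1,-1,0],
    [0.1,-1,0],
    [0.1,-1,0],
    [0.1,-1,0],
    [0.1,-1,0],
    [0.1,-1,0],
    [0.1,-1,0],
    [0.1,-1,0],
    [0.1,-1,0],
    [0.1,-1,0],
  ],
  turn=[-1,-1,-1,-1,-1,-1,-1,-1,-1,-1,-1,-1],
)

```text
time: 2.3
ee_pos: [0.4381, 0.0464, 0.1999]
eef_rot: [0.995, 0.099, -0.0, 0.0]
ft_force: [0.7, 0.6, 0.1]
width: 0.0003
grip_force: 0.0
```

>>> step_arm(
  delta_pos=[
    [0.1,-1,0],
    [0.1,-1,0],
    [0.1,-1,0],
    [0.1,-1,0],
    [0.1,-1,0],
    [0.1,-1,0],
    [0.1,-1,0],
    [0.1,-1,0],
    [0.1,-1,0],
    [0.1,-1,0],
    [0,0,0],
    [0,0,0],
  ],
  turn=[-1,0,0,0,0,0,0,0,0,0,0,0],
)

```text
time: 3.5
ee_pos: [0.4631, -0.2024, 0.1998]
eef_rot: [0.999, 0.041, -0.0, 0.0]
ft_force: [0.2, 1.0, -0.0]
width: 0.0004
grip_force: 0.0
```

Run:
```python
from bench import *
from h import *
from scipy.spatial.transform import Rotation as R
s=read_state();p=np.array(s["ee_pos"]);M=R.from_quat(s["eef_rot"]).as_matrix()
print(s["time"],p,M.round(3).tolist(),"tool y deg",np.degrees(np.arctan2(M[1,1],M[0,1])),s["ft_force"],s["width"],s["joint_positions"])
print("to start, units",((O-.011*X+[0,0,.104])-p)/.025)
```

```text
3.5 [ 0.46307277 -0.20244954  0.19975562] [[0.997, 0.083, -0.001], [0.083, -0.997, -0.0], [-0.001, 0.0, -1.0]] tool y deg -85.25745439362764 [ 0.23128749  0.99596291 -0.0110109 ] 0.0003991404614256813 [-0.4819037   0.04374855  0.83949508  1.78489658 -0.03314965  1.32831613
 -1.12292217]
to start, units [ 0.39844542 -1.63654027 -3.83022464]
```

>>> step_arm(
  delta_pos=[
    [0.2,-0.8,0],
    [0.2,-0.8,0],
    [0,0,-1],
    [0,0,-1],
    [0,0,-1],
    [0,0,-0.6],
    [0,0,0],
    [0,0,0],
  ],
  turn=[0,0,0,0,0,0,0,0],
)

```text
time: 4.3
ee_pos: [0.4738, -0.2422, 0.1107]
eef_rot: [0.999, 0.042, 0.0, 0.0]
ft_force: [-0.0, -0.1, 0.4]
width: 0.001
grip_force: 0.0
```

>>> step_arm(
  delta_pos=[
    [0,0,-0.2],
    [0,0,-0.2],
    [0,0,-0.1],
    [0,0,0],
    [0,0,0],
  ],
  turn=[0,0,0,0,0],
)

```text
time: 4.8
ee_pos: [0.4734, -0.2425, 0.0977]
eef_rot: [0.999, 0.042, 0.0, 0.0]
ft_force: [-0.3, -0.4, -0.3]
width: 0.0005
grip_force: 0.0
```

>>> step_arm(
  delta_pos=[
    [0,0,-0.1],
    [0,0,-0.1],
    [0,0,-0.1],
    [0,0,0],
    [0,0,0],
    [0,0,0],
  ],
  turn=[0,0,0,0,0,0],
)

```text
time: 5.4
ee_pos: [0.4734, -0.2425, 0.0901]
eef_rot: [0.999, 0.042, 0.0, 0.0]
ft_force: [0.9, -0.4, -0.4]
width: 0.0006
grip_force: 0.0
```

>>> step_arm(
  delta_pos=[
    [0,0,-0.08],
    [0,0,0],
    [0,0,0],
  ],
  turn=[0,0,0],
)

```text
time: 5.7
ee_pos: [0.4733, -0.2425, 0.088]
eef_rot: [0.999, 0.042, -0.0, 0.0]
ft_force: [0.8, -0.4, -0.4]
width: 0.0005
grip_force: 0.0
```

Run:
```python
from bench import *
from h import *
ims=[]
for n,(x0,y0,x1,y1) in(("top",(360,110,440,215)),("side",(270,95,350,175))):
    c=camera(n);q,r=angle(c);print(n,q[r.argmax()],r.max(),proj(c,[read_state()["ee_pos"]]))
    ims.append(cv2.resize(c["image"][y0:y1,x0:x1],(400,500),interpolation=cv2.INTER_CUBIC))
    F=[]
for i in range(3):F.append(read_state()["ft_force"])
print(F)
cv2.imwrite("pics/c2.png",np.hstack(ims)[:,:,::-1])
```

```text
top -10.0 75.557945 [[398.74316261 173.91340013]]
side 22.0 114.509766 [[316.21530535 130.96702916]]
[array([-0.53806161,  0.69149437, -0.32039544]), array([-0.53806161,  0.69149437, -0.32039544]), array([-0.53806161,  0.69149437, -0.32039544])]
```

View pics/c2.png

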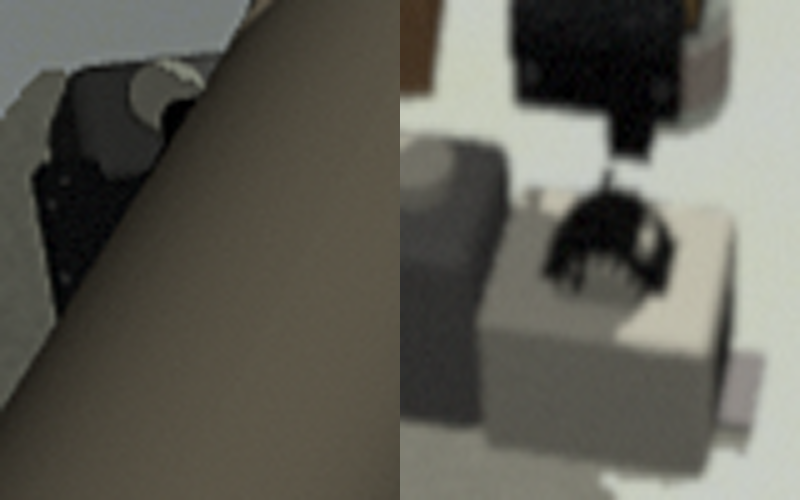

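The side view shows the fingertip at about (316,121), some 10 px above where the measured TCP projects (316,131), and clear of the wheel. I check the fingertip's actual position with depth.

Run:
```python
from bench import *
from h import *
c=camera("side");P=cloud(c);s=read_state()
print(s["ee_pos"],s["width"],s["time"])
for v in range(108,140,2):print(v,[(P[v,u].round(3).tolist(),int(c["image"][v,u].mean())) for u in (313,316,319)])
m=(P[...,2]>.12)&(P[...,2]<.16)&(abs(P[...,0]-.47)<.06)&(abs(P[...,1]+.24)<.08);q=P[m];print(m.sum(),q.min(0),q.max(0))
```

```text
[ 0.47340103 -0.24251895  0.08811426] 0.0006476710900061846 5.85
108 [([0.457, -0.157, 0.209], 9), ([0.451, -0.157, 0.21], 2), ([0.444, -0.156, 0.212], 13)]
110 [([0.457, -0.155, 0.206], 6), ([0.451, -0.158, 0.205], 3), ([0.444, -0.157, 0.207], 9)]
112 [([0.457, -0.154, 0.201], 10), ([0.451, -0.157, 0.201], 7), ([0.444, -0.158, 0.201], 3)]
114 [([0.478, -0.23, 0.145], 6), ([0.451, -0.159, 0.194], 1), ([0.444, -0.159, 0.195], 8)]
116 [([0.478, -0.232, 0.138], 12), ([0.472, -0.236, 0.137], 7), ([0.464, -0.233, 0.14], 17)]
118 [([0.479, -0.233, 0.132], 14), ([0.472, -0.235, 0.132], 13), ([0.463, -0.231, 0.136], 55)]
120 [([0.478, -0.232, 0.127], 120), ([0.471, -0.233, 0.127], 106), ([0.464, -0.233, 0.129], 112)]
122 [([0.527, -0.407, -0.001], 174), ([0.518, -0.408, -0.0], 195), ([0.51, -0.41, -0.001], 191)]
124 [([0.523, -0.392, 0.002], 146), ([0.517, -0.402, -0.003], 176), ([0.507, -0.402, -0.002], 196)]
126 [([0.485, -0.254, 0.094], 25), ([0.478, -0.258, 0.092], 61), ([0.504, -0.387, 0.002], 163)]
128 [([0.482, -0.243, 0.095], 10), ([0.476, -0.251, 0.091], 7), ([0.469, -0.254, 0.09], 76)]
130 [([0.48, -0.238, 0.093], 17), ([0.474, -0.242, 0.091], 12), ([0.468, -0.249, 0.087], 85)]
132 [([0.478, -0.23, 0.093], 10), ([0.472, -0.235, 0.09], 20), ([0.465, -0.24, 0.088], 140)]
134 [([0.476, -0.223, 0.092], 12), ([0.469, -0.225, 0.092], 30), ([0.463, -0.232, 0.088], 118)]
136 [([0.477, -0.226, 0.084], 37), ([0.47, -0.226, 0.085], 26), ([0.462, -0.228, 0.085], 53)]
138 [([0.475, -0.219, 0.083], 77), ([0.468, -0.22, 0.083], 39), ([0.462, -0.226, 0.08], 12)]
61 [ 0.46310333 -0.25061262  0.12543506] [ 0.48398974 -0.22964803  0.14516562]
```

Depth puts the real fingertip at z ≈ 0.126, although the state reports 0.088. Table, box and wheel heights read correctly in the same image, and the wrist force is zero, so the reported TCP height is about 38 mm too low. x and y agree. I'll go by camera and force for height, and come down in small, force-checked steps.

>>> step_arm(
  delta_pos=[
    [0,0,-0.4],
    [0,0,-0.4],
    [0,0,-0.2],
    [0,0,0],
    [0,0,0],
  ],
  turn=[0,0,0,0,0],
)

```text
time: 6.35
ee_pos: [0.4732, -0.2426, 0.0629]
eef_rot: [0.999, 0.042, -0.0, 0.0]
ft_force: [1.2, 0.2, 0.6]
width: 0.0007
grip_force: 0.0
```

```bash
cat >> h.py <<'E'
def tip(c,p):
    P=cloud(c);z=P[...,2];m=(abs(P[...,0]-p[0])<.025)&(abs(P[...,1]-p[1])<.03)&(z>.096)&(z<p[2]+.07)
    q=P[m];return m.sum(),q.min(0).round(4),q.max(0).round(4)
E
python3 - <<'E'
from bench import *
from h import *
c=camera("side");s=read_state();print(s["ee_pos"],s["ft_force"],tip(c,s["ee_pos"]))
E
```

```text
[ 0.47340414 -0.24263601  0.06316775] [ 0.38080141 -0.22169219 -0.35202433] (np.int64(54), array([ 0.4634, -0.2461,  0.0961]), array([ 0.4876, -0.2252,  0.1166]))
```

>>> step_arm(
  delta_pos=[
    [0,0,-0.1],
    [0,0,-0.1],
    [0,0,-0.08],
    [0,0,0],
    [0,0,0],
  ],
  turn=[0,0,0,0,0],
)

```text
time: 6.9
ee_pos: [0.4734, -0.2425, 0.0562]
eef_rot: [0.999, 0.042, 0.0, 0.0]
ft_force: [-0.7, 0.5, 2.3]
width: 0.0004
grip_force: 1.1
```

>>> step_arm(
  delta_pos=[
    [0,0,-0.06],
    [0,0,0],
    [0,0,0],
  ],
  turn=[0,0,0],
)

```text
time: 7.2
ee_pos: [0.4734, -0.2425, 0.0546]
eef_rot: [0.999, 0.042, 0.0, 0.0]
ft_force: [-0.4, -0.3, 2.7]
width: 0.0006
grip_force: 1.6
```

>>> step_arm(
  delta_pos=[
    [0,0,-0.1],
    [0,0,0],
    [0,0,0],
  ],
  turn=[0,0,0],
)

```text
time: 7.5
ee_pos: [0.4735, -0.2425, 0.0521]
eef_rot: [0.999, 0.042, 0.0, 0.0]
ft_force: [-0.7, 1.2, 5.6]
width: 0.0004
grip_force: 2.4
```

>>> step_arm(
  delta_pos=[
    [0.11,0.009,0],
    [0.11,0.009,0],
    [0.11,0.009,0],
    [0.11,0.009,0],
    [0.11,0.009,0],
    [0.11,0.009,0],
    [0.11,0.009,0],
    [0.11,0.009,0],
    [0,0,0],
    [0,0,0],
  ],
  turn=[0,0,0,0,0,0,0,0,0,0],
)

```text
time: 8.5
ee_pos: [0.4956, -0.2409, 0.0521]
eef_rot: [0.999, 0.042, 0.0, 0.0]
ft_force: [-0.6, -1.0, 4.8]
width: 0.0006
grip_force: 2.5
```

>>> step_arm(
  delta_pos=[
    [0,0,0.3],
    [0,0,0.9],
    [0,0,0.8],
    [0,0,0],
    [0,0,0],
  ],
  turn=[0,0,0,0,0],
)

```text
time: 9.0
ee_pos: [0.4952, -0.2403, 0.102]
eef_rot: [0.999, 0.042, 0.0, -0.0]
ft_force: [-0.4, 0.9, -0.9]
width: 0.0007
grip_force: 0.0
```

Run:
```python
from bench import *
from h import *
c=camera("side");s=read_state();q,r=angle(c);print(s["ee_pos"],[f"{a:.0f}:{b:.0f}" for a,b in zip(q,r)])
cv2.imwrite("pics/c3.png",cv2.resize(c["image"][95:175,260:360],(750,600),interpolation=cv2.INTER_CUBIC)[:,:,::-1])
```

```text
[ 0.49485806 -0.24015451  0.10142068] ['-10:92', '-8:78', '-6:63', '-4:51', '-2:41', '0:31', '2:27', '4:25', '6:25', '8:24', '10:24', '12:24', '14:22', '16:21', '18:21', '20:23', '22:22', '24:22', '26:22', '28:22', '30:22', '32:24', '34:25', '36:25', '38:23', '40:23', '42:23', '44:24', '46:27', '48:33', '50:44', '52:61', '54:81', '56:106', '58:124', '60:140', '62:145', '64:144', '66:139', '68:127', '70:111', '72:89', '74:68', '76:47', '78:36', '80:25', '82:18', '84:15', '86:14', '88:14', '90:15', '92:14', '94:15', '96:14', '98:15', '100:16', '102:18', '104:19', '106:20', '108:21', '110:21', '112:21', '114:20', '116:19', '118:21', '120:22', '122:21', '124:21', '126:23', '128:23', '130:23', '132:23', '134:22']
```

View pics/c3.png

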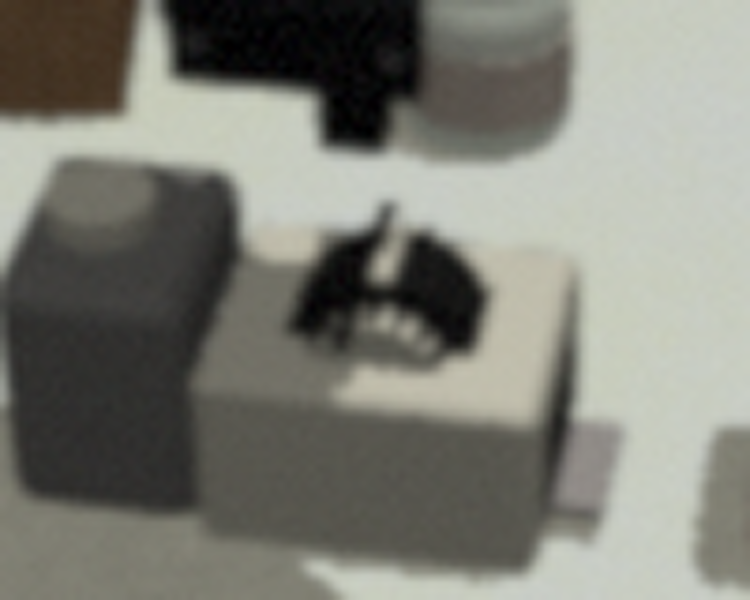

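The crop shows the white line at the top of the wheel, crop (385,250), which is 60° or the 4th mark. One more click of 11 mm.

>>> step_arm(
  delta_pos=[
    [-0.66,-0.06,0],
    [0,0,-0.9],
    [0,0,-0.8],
    [0,0,-0.2],
    [0,0,-0.1],
    [0,0,0],
    [0,0,0],
  ],
  turn=[0,0,0,0,0,0,0],
)

```text
time: 9.75
ee_pos: [0.4792, -0.2417, 0.0527]
eef_rot: [0.999, 0.042, 0.0, -0.0]
ft_force: [-1.2, 2.8, 5.1]
width: 0.0002
grip_force: 2.3
```

>>> step_arm(
  delta_pos=[
    [0.11,0.009,0],
    [0.11,0.009,0],
    [0.11,0.009,0],
    [0.11,0.009,0],
    [0,0,0],
    [0,0,0],
  ],
  turn=[0,0,0,0,0,0],
)

```text
time: 10.35
ee_pos: [0.4902, -0.2412, 0.0521]
eef_rot: [0.999, 0.042, 0.0, 0.0]
ft_force: [0.3, 3.7, 5.4]
width: 0.0002
grip_force: 2.5
```

>>> step_arm(
  delta_pos=[
    [0,0,0.3],
    [0,0,0.9],
    [0,0,0.8],
    [0,0,0.5],
    [0,0,0],
    [0,0,0],
  ],
  turn=[0,0,0,0,0,0],
)

```text
time: 10.95
ee_pos: [0.4896, -0.2412, 0.1141]
eef_rot: [0.999, 0.042, -0.0, -0.0]
ft_force: [-0.4, 0.9, 0.1]
width: 0.0006
grip_force: 0.0
```

Run:
```python
from bench import *
from h import *
c=camera("side");s=read_state();q,r=angle(c);print(s["ee_pos"],s["ft_force"],[f"{a:.0f}:{b:.0f}" for a,b in zip(q,r) if b>60])
cv2.imwrite("pics/c4.png",cv2.resize(c["image"][95:175,260:360],(750,600),interpolation=cv2.INTER_CUBIC)[:,:,::-1])
```

```text
[ 0.48940197 -0.24107347  0.11372303] [ 0.37618976 -0.80690635 -0.63177188] ['-10:91', '-8:77', '-6:63', '78:68', '80:78', '82:86', '84:88', '86:91', '88:88', '90:82', '92:75', '94:68']
```

View pics/c4.png

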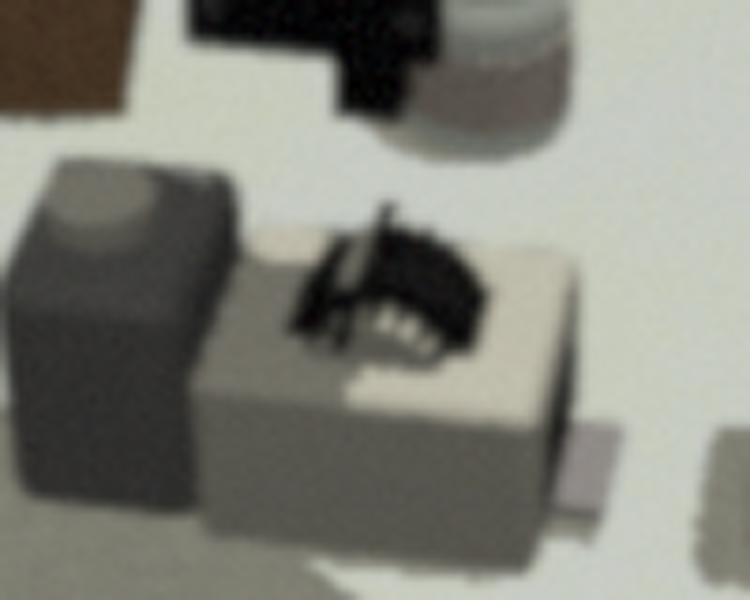

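The line now sits one click past the top, at crop (352,262), in line with the long mark. It reads about 85°; the earlier readings ran 2–4° high, so this is the 80° click. The tool is clear with zero force, and the narrow doser was never approached.

```bash
python3 -c "
from bench import *
print(close_job())"
```

```text
the job is handed in; nothing more can be done
None
```

I rolled the wide detergent wheel three clicks, from the 2nd mark to the long 5th mark, left the softener's narrow wheel alone and handed the job in; no verdict came back, and because the reported TCP height was about 38 mm too low, I set the press height from camera depth and wrist force.

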